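Close a split extruder housing in its dock and hold it pressed

TASK

Slide the white tray, with the lower half of the extruder housing lying in its pocket, along the bench fully home against the back stop of the blue dock. Then set the upper half (red grip block on top) squarely over the two brass dowels of the lower half, all the way down so the halves meet flush, and press it down steadily with about 15 N, as one does while the adhesive grabs. Finish while still holding it pressed, fingers on the upper half, without letting go, and leave the other things on the bench where they are.

Things in the scene. Friction and masses are not known exactly. Their poses are not given: they have to be found in the camera images.
- dock: Fixed blue dock with aluminium lips, open in front and on top, no floor. Origin on the bench where the tray's origin lies when home; +x is the insertion direction (roughly world +y, the robot's left). Side rails x -30 to +70 mm, inner walls y = +-57 mm (2 mm play each side); lips over the tray's edge reach in to y = +-48 mm, 9 to 14 mm high. Back stop face at x = +70 mm, 18 mm high.
- dock_mouth (a point): Middle of the dock's mouth on the bench, at dock x = -61 mm. From here flared cheeks (9 mm high, no lips) narrow from about y = +-68 mm to the rails at x = -30 mm.
- tray: Loose white tray, about 0.35 kg, resting on the bench before the dock's mouth. Origin on the underside; +x is its leading end. Plate x -85 to +70 mm, y +-55 mm, 6 mm thick. A rim 12 mm high makes a pocket centred at x = +12 mm in which the lower half lies with 1.5 mm play. Home when its origin and axes coincide with the dock's.
- tray_grip (a point): Orange upright grip block on the tray's trailing end: 24 mm along tray x, 18 mm along y, from the plate up to 52 mm over the bench. This point is on its axis, 34 mm over the bench, at tray x = -70 mm, y = 0. Grip it across y from above. It stays outside the dock's mouth when the tray is home.
- lower_half: Lower half of the housing, loose, dark grey metal, 0.28 kg: block 90 x 64 x 26 mm (x, y, z) in the tray's pocket, its underside 6 mm over the bench. Origin at the centre of the underside. Two upright brass dowels, 10 mm diameter, at x = +-33 mm, y = 0, stand 14 mm proud of its top (to z = 40 mm), the last 4 mm tapered to 4 mm diameter.
- lower_top (a point): Centre of the lower half's top face, 26 mm above its origin: where the upper half's origin lies when the halves are closed.
- upper_half: Upper half of the housing, loose, aluminium, about 0.2 kg, right way up on the bench to the robot's right: plate 90 x 64 x 22 mm (x, y, z) with two vertical through holes, 12 mm diameter, at x = +-33 mm, y = 0. Origin at the centre of the underside. A half turn makes no difference to the fit. Rigid: a position-controlled arm that halts on a force stop may relax, so check the push as it is held.
- upper_grip (a point): Red grip block on top of the upper half, centred: 34 mm along its x, 30 mm along y, from z = 22 (the plate's top) to 52 mm. This point is on its axis at z = 44 mm. Grip it across y from above, fingertips just over the plate.
- tape: Roll of blue tape lying flat, 92 mm across, 20 mm high; leave alone. Origin at the centre of its underside.
- screw_pot: Clear plastic pot, 66 mm across, 50 mm high; leave alone. Origin at the centre of its underside.
- nozzle: Dark steel spare nozzle standing on its base, 48 mm across, 62 mm high; leave alone. Origin at the centre of its underside.
- grease_jar: Closed grey jar with black cap, 60 mm across, 70 mm high; leave alone. Origin at the centre of its underside.
- driver: Screwdriver lying flat, 190 mm long; leave alone. Its x axis runs from the handle to the tip.
Not all that is in view belongs to the job. Of the things like the dock, leave any that is black; of the rest the larger one is meant.

How it is judged:
By the outcome, as a careful person would: the job done as asked, in the order asked, and still so for the second after the job is handed in, while the arm keeps its last pose, push and grip.
It also fails if it takes over 64 s, if anything falls off the work surface, if the arm or the gripper's body presses on something with over 40 N, if the wrist force passes 120 N, or if a joint passes its speed limit or range.

ROBOT

A 7-joint arm with a two-finger parallel gripper is mounted at the origin on the work surface. World frame = base frame: x ahead of the robot, y to its left, z up, the work surface at z = 0. Lengths are in m, angles in rad, forces in N, time in s.
With the tool pointing down it reaches from about 0.4 to 0.85 m from the base axis. Payload 10.4 kg.
Tool frame: the origin (TCP) lies at the very end of the fingers, on their centre line; the grasp point (between the pads) lies 19 mm behind it; z points along the fingers, y is the line along which they close (so a half turn about z gives the same grasp; the last joint's range is limited). The gripper opens to 85 mm and grips with 20 to 120 N. Pads are 22 mm wide; open, the fingers measure 114 mm over their backs; the gripper's body (76 mm by 85 mm) begins 54 mm behind the grasp point. The pads swing forward as they close: fully open they stand 13 mm farther back than shut.
Start: joints at [-1.346, 0.332, -0.065, 1.46, 0.022, 1.35, -0.088], TCP at [0.153, 0.606, 0.231] pointing down, gripper open.
Joint ranges: [-2.6, 2.6], [-0.5, 2.12], [-1.47, 1.34], [0.16, 2.42], [-1.27, 4.41], [0.06, 2.06], [-2.6, 2.6]. Speed limits (rad/s): [2.22, 2.22, 2.79, 2.79, 3.14, 3.14, 3.14].

INTERFACE

Orientations are given as a unit quaternion [x, y, z, w].
In Python, from workcell import manip, optics gives the robot as it stands.
- The arm moves only by the tool jog_arm, never from a script. Its arguments are lists of equal length, an entry for each row: "dr": the turn, a rotation vector about the tool's x, y, z normalised to -1 to 1, where 1 is 4 degrees, a list of three; "translation": the shift along the tool's x, y, z normalised to -1 to 1, where 1 is 0.025 m, a list of three; "jaw": the opening, from 0 (shut) to 1 (fully open). A call has 1 to 10 rows; each row shifts and turns the commanded pose from where the row before left it, along the tool's axes as they then stand; what a row does not reach is not made up. A row lasts 1/10 s, in which the tool goes at most 50 mm and 8.59 degrees, less where a joint would pass 70% of its speed; a pose out of reach is approached as far as the arm can. A call with a number of a shift or a turn outside -1 to 1 is refused whole. A call with a gripper value outside its range is refused whole. The fingers move at their own pace and stop on an object; "squeeze" is the grip in N (left out, the last holds). Time passes only in rows, so rows that do not move let the fingers close. It gives the time, the measured TCP pose, the force, the opening and the grip force at its end, in the units of the state.
- manip.get_obs(): the state, without advancing time (a new reading comes with each control period).
- optics.camera(name): name is "side" or "top" or "wrist"; returns a dict with "color" (420x560x3 uint8, red, green, blue), "mtx" (3x3 intrinsics, pixels), "R" (3x3) and "t" (3): a world point X has camera coordinates R X + t. Camera axes: x right, y down, z forward; pixel columns grow to the right and rows downward; lengths in m; the calibration is good to about 2 mm. A picture is of the moment at which its call begins. There is no depth.
- manip.hand_in(): hands the job in; it is judged then, once.
The state is a dict: "clock": time; "joint_pos": joint angles; "joint_velocities": joint speeds; "tau": joint torques, N m; "position": TCP position; "ee_rot": TCP orientation; "ft_force": force on the tool from outside, world axes, zero at the start; "torque": the same for the moment, N m; "grip_width": opening from 0.0 (shut) to 1.0 (fully open); "grasp_force": force on a finger pad.
Only numpy, scipy, OpenCV 4.12 (cv2) and the standard library are available. Lean on these libraries where they do the work, as an engineer would, in place of code of your own. Each camera call takes 0.05 s, during which the arm holds its last target. There are 200 camera calls.

## Working session

There is one attempt and no reset: what is moved stays moved. The work goes in short steps, Python scripts to look and compute and a tool call to move; the robot and the scene stay as the last step left them, time stands still between calls to the robot, and variables do not carry over. Pictures are saved under pics/ and viewed, at most 10 in all, crops included, and the job is handed in when it is done.

Besides the shell and the picture viewer there is one more tool, called after "Call:" as name(argument=value, ...), one argument or row to a line, values as JSON. jog_arm: Moves the arm, as the interface text tells. Scaled input: -1 to 1 covers 0.025 m each way for a shift and 4 degrees each way for a turn. Its arguments: {"type":"object","properties":{"dr":{"type":"array","items":{"type":"array","items":{"type":"number"}}},"translation":{"type":"array","items":{"type":"array","items":{"type":"number"}}},"jaw":{"type":"array","items":{"type":"number"}},"squeeze":{"type":"number"}},"required":["dr","translation","jaw"]}

```bash
mkdir -p pics; ls; python3 - <<'E'
from workcell import manip, optics
import cv2, numpy as np
np.set_printoptions(precision=4,suppress=True)
o=manip.get_obs()
for k,v in o.items(): print(k,np.array(v))
for n in ["top","side"]:
    c=optics.camera(n); cv2.imwrite(f"pics/{n}0.png",c["color"][:,:,::-1]); np.savez(f"pics/{n}0.npz",**c)
    print(n,c["mtx"],c["R"],c["t"])
E
```

```text
pics
clock 0.0
joint_pos [-1.3456  0.3329 -0.0647  1.4609  0.0216  1.3499 -0.0885]
joint_velocities [-0.0005 -0.001  -0.0016 -0.0007 -0.0006 -0.0002 -0.0013]
tau [  0.0005 -62.5435   0.0496 -39.161    0.0163   0.0099  -0.    ]
position [0.1532 0.6056 0.2305]
ee_rot [ 0.1236  0.9923 -0.0007 -0.    ]
ft_force [ 0.3607  0.9212 -1.1375]
torque [ 0.0032 -0.0347  0.0055]
grasp_force 0.0
grip_width 0.997975364302767
top [[404.4238   0.     275.8309]
 [  0.     404.4238 221.8353]
 [  0.       0.       1.    ]] [[ 0.0303 -0.9995  0.0066]
 [-0.9877 -0.031  -0.1533]
 [ 0.1535 -0.0018 -0.9882]] [-0.0589  0.5438  1.2151]
side [[443.996    0.     287.7829]
 [  0.     443.996  215.5696]
 [  0.       0.       1.    ]] [[ 0.7776 -0.6287 -0.01  ]
 [-0.4984 -0.6067 -0.6193]
 [ 0.3832  0.4865 -0.7851]] [-0.4541  0.2703  1.1343]
```

View pics/top0.png

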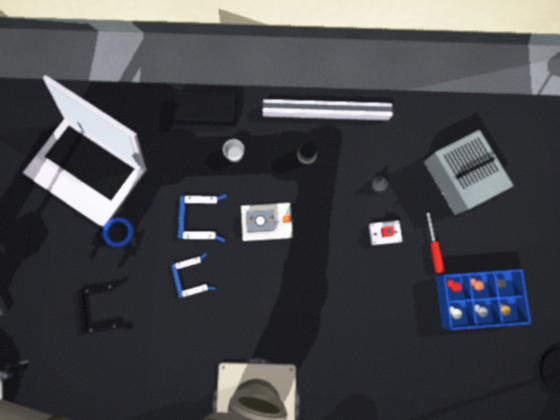

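View pics/side0.png

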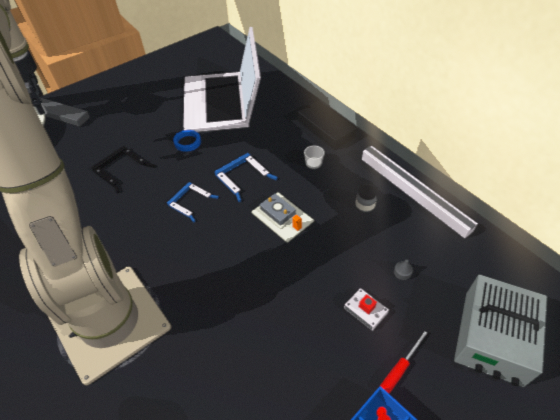

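The top view shows the large blue dock (back stop at col ~182, lips at rows 199 and 236). The tray is at cols 241–292 with the orange grip at (287,218), and the upper half is at (386,232) with its red block. The smaller blue dock is at (193,277) and the black one at (103,307). Next I'll measure.

```bash
cat > h.py <<'E'
import numpy as np, cv2
from scipy.spatial.transform import Rotation as Rot
np.set_printoptions(precision=4,suppress=True)
def ray(c,uv,z):
    uv=np.atleast_2d(uv).astype(float); R,t=c["R"],c["t"]
    d=np.c_[uv,np.ones(len(uv))]@np.linalg.inv(c["mtx"]).T@R; C=-R.T@t
    return C+d*((z-C[2])/d[:,2])[:,None]
def proj(c,X):
    p=(np.atleast_2d(X)@c["R"].T+c["t"])@c["mtx"].T; return p[:,:2]/p[:,2:]
def blobs(c,lo,hi,box,K=4,amin=10):
    "HSV-range blobs in box (u0,v0,u1,v1): list of (area px, centroid uv, minAreaRect corners uv)"
    u0,v0,u1,v1=box; im=cv2.resize(c["color"][v0:v1,u0:u1],None,fx=K,fy=K,interpolation=cv2.INTER_CUBIC)
    m=cv2.inRange(cv2.cvtColor(im,cv2.COLOR_RGB2HSV),lo,hi)
    out=[]
    for q in cv2.findContours(m,cv2.RETR_EXTERNAL,cv2.CHAIN_APPROX_NONE)[0]:
        M=cv2.moments(q)
        if M["m00"]<amin*K*K: continue
        f=lambda p:(np.array(p)+.5)/K-.5+[u0,v0]
        out.append((M["m00"]/K/K,f([M["m10"]/M["m00"],M["m01"]/M["m00"]]),f(cv2.boxPoints(cv2.minAreaRect(q)))))
    return sorted(out,key=lambda b:-b[0])
E
python3 - <<'E'
from h import *
c={n:dict(np.load(f"pics/{n}0.npz")) for n in("top","side")}
def show(n,name,lo,hi,box,z,amin=10):
    for a,m,b in blobs(c[n],lo,hi,box,amin=amin)[:4]:
        P=ray(c[n],b,z)[:,:2]; e=[np.linalg.norm(P[1]-P[0]),np.linalg.norm(P[2]-P[1])]
        L=P[1]-P[0] if e[0]>e[1] else P[2]-P[1]
        print(n,name,round(a),"px",m,"cen",ray(c[n],m,z)[0,:2],"rectcen",P.mean(0),"size",np.array(e),"dir",np.degrees(np.arctan2(L[1],L[0])).round(1))
W=((0,0,120),(180,80,255));B=((100,120,60),(130,255,255));O=((6,150,120),(16,255,255));R=((0,150,120),(5,255,255))
show("top","lips",*W,(170,185,232,248),.014)
show("top","blue",*B,(170,185,232,248),.018)
show("top","tray",*W,(234,190,300,250),.006)
show("top","orange",*O,(234,190,300,250),.052)
show("top","upper",*W,(360,210,412,255),.022)
show("top","red",*R,(360,210,412,255),.052)
show("side","lips",*W,(205,145,280,205),.014)
show("side","tray",*W,(245,185,320,245),.006)
show("side","orange",*O,(245,185,320,245),.045)
show("side","upper",*W,(335,280,400,335),.022)
show("side","red",*R,(335,280,400,335),.045)
# camera axis consistency
for n in c: print(n,-c[n]["R"].T@c[n]["t"])
s=[c["top"]["color"][185:250,170:300],c["top"]["color"][205:260,355:415],c["side"]["color"][145:245,205:320]]
cv2.imwrite("pics/crop1.png",np.vstack([cv2.resize(s[0],(780,390),interpolation=cv2.INTER_CUBIC)[:,:780],])[:,:,::-1])
E
```

```text
top lips 259 px [198.6805 234.8916] cen [0.5003 0.2002] rectcen [0.5004 0.1995] size [0.0262 0.1059] dir -88.7
top lips 245 px [200.1482 199.1877] cen [0.6155 0.2023] rectcen [0.6158 0.2012] size [0.026  0.1067] dir -88.9
top blue 266 px [181.0623 216.8546] cen [0.5556 0.2586] rectcen [0.5566 0.2578] size [0.1422 0.0237] dir 1.0
top blue 48 px [220.3148 238.6144] cen [0.4902 0.1308] rectcen [0.4902 0.1303] size [0.0168 0.0337] dir -110.0
top blue 47 px [222.002  196.4871] cen [0.6256 0.1323] rectcen [0.6259 0.1321] size [0.0341 0.0172] dir -66.7
top tray 1694 px [265.3008 221.7115] cen [ 0.5503 -0.0085] rectcen [ 0.5517 -0.0113] size [0.1633 0.1171] dir -84.5
top orange 35 px [286.5561 218.5172] cen [ 0.5552 -0.0749] rectcen [ 0.5552 -0.0751] size [0.0216 0.018 ] dir -88.2
top upper 677 px [385.2541 232.5299] cen [ 0.5251 -0.3879] rectcen [ 0.5258 -0.3883] size [0.1016 0.0717] dir -82.2
top red 52 px [386.7714 231.5799] cen [ 0.5241 -0.3843] rectcen [ 0.5253 -0.387 ] size [0.0356 0.0255] dir -83.0
side lips 166 px [228.0215 181.9254] cen [0.4994 0.1972] rectcen [0.4995 0.1985] size [
[... 184 characters left out ...]
 0.0504] rectcen [0.5578 0.0472] size [0.0752 0.0359] dir 1.1
side lips 23 px [206.9637 193.9188] cen [0.4203 0.197 ] rectcen [0.4192 0.1973] size [0.0194 0.0248] dir -72.4
side tray 1533 px [282.1866 216.7369] cen [ 0.5487 -0.017 ] rectcen [ 0.5519 -0.0104] size [0.1264 0.1873] dir -87.0
side orange 110 px [296.6077 222.0907] cen [ 0.55   -0.0829] rectcen [ 0.5502 -0.0827] size [0.0261 0.0558] dir -130.0
side upper 641 px [366.2192 309.1915] cen [ 0.5203 -0.395 ] rectcen [ 0.5235 -0.3908] size [0.0766 0.0978] dir -85.5
side red 195 px [367.2366 303.7447] cen [ 0.5224 -0.3923] rectcen [ 0.5227 -0.3919] size [0.0413 0.037 ] dir 12.5
top [ 0.3524 -0.0398  1.2844]
side [ 0.0531 -0.6733  1.0534]
```

```bash
python3 - <<'E'
from workcell import optics
import cv2,numpy as np
c=optics.camera("wrist"); np.savez("pics/wrist0.npz",**c); print(c["mtx"],c["R"],c["t"], -c["R"].T@c["t"]); cv2.imwrite("pics/wrist0.png",c["color"][:,:,::-1])
E
```

```text
[[304.21358357   0.         274.64292295]
 [  0.         304.21358357 211.85050892]
 [  0.           0.           1.        ]] [[ 0.24442245  0.96966722 -0.00177667]
 [ 0.92871779 -0.23357276  0.28797056]
 [ 0.27882063 -0.07203649 -0.95763762]] [-0.62408774 -0.037075    0.37959797] [0.08113352 0.62384261 0.37308501]
```

```bash
cat >> h.py <<'E'
def plan(target,yaw=None,obs=None,step=1.0):
    """tool-axis rows to TCP target, tool pointing down, tool-y azimuth yaw (deg); prints rows in jog units"""
    from workcell import manip
    o=obs or manip.get_obs(); p=np.array(o["position"],float); Q=Rot.from_quat(o["ee_rot"])
    if yaw is None: yaw=np.degrees(np.arctan2(*Q.as_matrix()[[1,0],1]))
    y=np.radians(yaw); G=Rot.from_matrix(np.array([[-np.sin(y),np.cos(y),0],[np.cos(y),np.sin(y),0],[0,0,-1]]).T)
    T=[];D=[]
    for k in range(60):
        e=np.degrees((Q.inv()*G).as_rotvec())/4; d=Q.inv().apply(target-p)/.025
        if np.abs(e).max()<.005 and np.abs(d).max()<.005: break
        e=np.round(e/max(1,np.abs(e).max()/step),2); d=np.round(d/max(1,np.abs(d).max()/step),2)
        T.append(d.tolist());D.append(e.tolist()); p=p+Q.apply(d*.025); Q=Q*Rot.from_rotvec(np.radians(e*4))
    for i in range(0,len(T),10): print("T",T[i:i+10],"\nD",D[i:i+10])
    print("end",p)
E
python3 -c "
from h import *
plan(np.array([.56,.13,.25]),3)"
```

```text
T [[-1.0, -0.71, -0.04], [-1.0, -0.61, -0.04], [-1.0, -0.52, -0.03], [-1.0, -0.43, -0.03], [-1.0, -0.35, -0.03], [-1.0, -0.27, -0.03], [-1.0, -0.2, -0.03], [-1.0, -0.13, -0.03], [-1.0, -0.06, -0.03], [-1.0, 0.01, -0.03]] 
D [[-0.0, 0.0, 1.0], [-0.0, 0.0, 1.0], [-0.0, 0.0, 1.0], [-0.0, 0.0, 1.0], [-0.0, 0.0, 1.0], [-0.0, 0.0, 1.0], [-0.0, 0.0, 1.0], [-0.0, 0.0, 1.0], [-0.0, 0.0, 1.0], [-0.0, 0.0, 1.0]]
T [[-1.0, 0.08, -0.03], [-1.0, 0.15, -0.03], [-1.0, 0.23, -0.03], [-1.0, 0.3, -0.03], [-1.0, 0.38, -0.03], [-1.0, 0.46, -0.03], [-1.0, 0.55, -0.04], [-1.0, 0.65, -0.04], [-1.0, 0.75, -0.04], [-1.0, 0.77, -0.04]] 
D [[-0.0, 0.0, 1.0], [-0.0, 0.0, 1.0], [-0.0, 0.0, 1.0], [-0.0, 0.0, 1.0], [-0.0, 0.0, 1.0], [-0.0, 0.0, 1.0], [-0.0, 0.01, 1.0], [-0.0, 0.0, 1.0], [-0.01, 0.0, 0.2], [0.0, 0.0, 0.0]]
T [[-1.0, 0.77, -0.04], [-1.0, 0.77, -0.04], [-0.53, 0.41, -0.02]] 
D [[0.0, 0.0, 0.0], [0.0, 0.0, 0.0], [0.0, 0.0, 0.0]]
end [0.56   0.13   0.2501]
```

Call:
jog_arm(
  translation=[
    [-1,-0.7,0],
    [-1,-0.6,0],
    [-1,-0.5,0],
    [-1,-0.4,0],
    [-1,-0.35,0],
    [-1,-0.3,0],
    [-1,-0.2,0],
    [-1,-0.1,0],
    [-1,0,0],
    [-1,0,0],
  ],
  dr=[
    [0,0,1],
    [0,0,1],
    [0,0,1],
    [0,0,1],
    [0,0,1],
    [0,0,1],
    [0,0,1],
    [0,0,1],
    [0,0,1],
    [0,0,1],
  ],
  jaw=[1,1,1,1,1,1,1,1,1,1],
)

```text
clock: 1.15
position: [0.3305, 0.4026, 0.2313]
ee_rot: [0.458, 0.889, 0.0, 0.0]
ft_force: [0.4, 1.2, -0.1]
grip_width: 0.999
grasp_force: 0.0
```

Call:
jog_arm(
  translation=[
    [-1,0.1,0],
    [-1,0.15,0],
    [-1,0.2,0],
    [-1,0.3,0],
    [-1,0.4,0],
    [-1,0.5,0],
    [-1,0.6,0],
    [-1,0.7,0],
    [-1,0.8,-0.2],
    [-1,0.8,-0.2],
  ],
  dr=[
    [0,0,1],
    [0,0,1],
    [0,0,1],
    [0,0,1],
    [0,0,1],
    [0,0,1],
    [0,0,1],
    [0,0,1],
    [0,0,0.2],
    [0,0,0],
  ],
  jaw=[1,1,1,1,1,1,1,1,1,1],
)

```text
clock: 2.15
position: [0.5167, 0.1921, 0.2414]
ee_rot: [0.69, 0.724, -0.0, 0.0]
ft_force: [1.0, 0.3, -0.5]
grip_width: 1.001
grasp_force: 0.0
```

Call:
jog_arm(
  translation=[
    [-1,0.8,-0.2],
    [-1,0.8,-0.2],
    [-0.5,0.4,0],
    [0,0,0],
    [0,0,0],
  ],
  dr=[
    [0,0,0],
    [0,0,0],
    [0,0,0],
    [0,0,0],
    [0,0,0],
  ],
  jaw=[1,1,1,1,1],
)

```text
clock: 2.65
position: [0.5687, 0.1338, 0.251]
ee_rot: [0.689, 0.725, -0.0, -0.0]
ft_force: [-0.2, 0.8, 0.6]
grip_width: 0.995
grasp_force: 0.0
```

```bash
python3 - <<'E'
from h import *
from workcell import optics,manip
c=optics.camera("wrist"); np.savez("pics/wrist1.npz",**c); cv2.imwrite("pics/wrist1.png",c["color"][:,:,::-1])
o=manip.get_obs(); print(o["clock"],o["position"],o["ee_rot"],o["ft_force"],-c["R"].T@c["t"])
E
```

```text
2.7 [0.5683 0.1346 0.251 ] [ 0.6886  0.7252 -0.0002 -0.0002] [-0.5917 -0.4407  0.5331] [0.564  0.2071 0.3935]
```

View pics/wrist1.png

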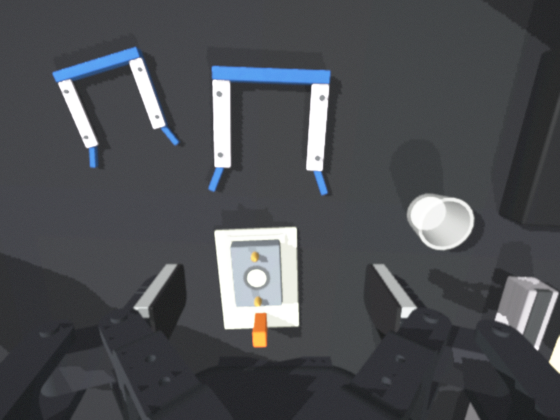

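The wrist view shows the dock back stop at (271,75), lips at (222,125) and (318,128), and the tray with corners about (215,230), (297,228), (224,328), (298,326). The orange grip's top is at ~(260,340), and the dowels are at (255,256) and (257,301).

```bash
python3 - <<'E'
from h import *
c=dict(np.load("pics/wrist1.npz"))
W=((0,0,120),(180,70,255));B=((100,120,60),(130,255,255));O=((8,170,120),(18,255,255))
def show(name,lo,hi,box,z,amin=20):
    for a,m,b in blobs(c,lo,hi,box,amin=amin)[:3]:
        P=ray(c,b,z)[:,:2]; e=[np.linalg.norm(P[1]-P[0]),np.linalg.norm(P[2]-P[1])]
        L=P[1]-P[0] if e[0]>e[1] else P[2]-P[1]
        print(name,round(a),m,"cen",ray(c,m,z)[0,:2],"rc",P.mean(0),"size",np.array(e),"dir",np.degrees(np.arctan2(L[1],L[0])).round(2)%180); 
    return
show("lipL",*W,(205,60,240,190),.014); show("lipR",*W,(300,60,345,190),.014)
show("back",*B,(200,55,345,95),.018)
show("tray",*W,(205,215,310,335),.008)
show("orange",*O,(240,305,280,352),.052)
show("dowels",((8,100,80),(30,255,255)),(240,240,275,312),.042,3)
im=c["color"][205:355,200:312]; cv2.imwrite("pics/c2.png",cv2.resize(im,(448,600),interpolation=cv2.INTER_CUBIC)[:,:,::-1])
E
```

```text
lipL 1553 [221.3999 122.7702] cen [0.5003 0.2009] rc [0.4999 0.198 ] size [0.0216 0.1024] dir 90.98
lipR 1552 [316.9305 126.4385] cen [0.6149 0.2026] rc [0.6147 0.1999] size [0.1022 0.0216] dir 90.04
back 1759 [270.5197  74.8331] cen [0.5566 0.2561] rc [0.5566 0.2558] size [0.0167 0.1347] dir 0.93
tray 7731 [257.8    275.6844] cen [ 0.5508 -0.0041] rc [ 0.55  -0.012] size [0.112  0.1603] dir 96.29
orange 398 [259.5892 331.0142] cen [ 0.5575 -0.0618] rc [ 0.5567 -0.0605] size [0.0186 0.0518] dir 92.46Traceback (most recent call last):
  File "<stdin>", line 14, in <module>
  File "<stdin>", line 5, in show
  File "h.py", line 12, in blobs
    u0,v0,u1,v1=box; im=cv2.resize(c["color"][v0:v1,u0:u1],None,fx=K,fy=K,interpolation=cv2.INTER_CUBIC)
    ^^^^^^^^^^^
TypeError: cannot unpack non-iterable float object
```

```bash
python3 -c "
from h import *
plan(np.array([.5565,-.0745,.1]),5.8)"
```

```text
T [[-1.0, -0.11, 0.73], [-1.0, -0.16, 0.73], [-1.0, -0.16, 0.73], [-1.0, -0.16, 0.73], [-1.0, -0.16, 0.73], [-1.0, -0.16, 0.73], [-1.0, -0.16, 0.73], [-1.0, -0.15, 0.72], [-0.28, -0.05, 0.21]] 
D [[-0.01, -0.0, -0.71], [0.0, -0.0, 0.0], [0.0, -0.0, 0.0], [0.0, -0.0, 0.0], [0.0, -0.0, 0.0], [0.0, -0.0, 0.0], [0.0, -0.0, 0.0], [0.0, -0.0, 0.0], [0.0, -0.0, 0.0]]
end [ 0.5564 -0.0745  0.1   ]
```

Call:
jog_arm(
  translation=[
    [-1,-0.1,0.7],
    [-1,-0.15,0.7],
    [-1,-0.15,0.7],
    [-1,-0.15,0.7],
    [-1,-0.15,0.7],
    [-1,-0.15,0.7],
    [-1,-0.15,0.7],
    [-1,-0.15,0.7],
    [-0.3,-0.1,0.3],
    [0,0,0],
  ],
  dr=[
    [0,0,-0.7],
    [0,0,0],
    [0,0,0],
    [0,0,0],
    [0,0,0],
    [0,0,0],
    [0,0,0],
    [0,0,0],
    [0,0,0],
    [0,0,0],
  ],
  jaw=[1,1,1,1,1,1,1,1,1,1],
)

```text
clock: 3.7
position: [0.5562, -0.0753, 0.1029]
ee_rot: [0.671, 0.742, -0.001, -0.001]
ft_force: [0.4, 1.1, -0.3]
grip_width: 0.998
grasp_force: 0.0
```

```bash
python3 - <<'E'
from h import *
from workcell import optics
c=optics.camera("wrist"); np.savez("pics/wrist2.npz",**c); cv2.imwrite("pics/wrist2.png",c["color"][:,:,::-1])
plan(np.array([.5565,-.0745,.016]),5.8)
for z in (.052,):
  for a,m,b in blobs(c,(8,150,100),(18,255,255),(100,150,450,420),amin=50)[:3]: print(a,m,b.tolist(),ray(c,b,z))
E
```

```text
T [[-0.01, -0.01, 1.0], [-0.0, -0.01, 1.0], [-0.0, -0.0, 1.0], [-0.01, -0.0, 0.51]] 
D [[-0.01, -0.01, 0.01], [0.0, -0.0, -0.0], [0.0, -0.0, -0.0], [0.0, -0.0, -0.0]]
end [ 0.5566 -0.0746  0.0161]
1164.125 [277.5857 226.2938] [[263.87498474121094, 201.37500381469727], [291.12498474121094, 201.37500381469727], [291.12498474121094, 249.125], [263.87498474121094, 249.125]] [[ 0.5458 -0.0538  0.052 ]
 [ 0.5636 -0.0519  0.052 ]
 [ 0.5676 -0.0857  0.052 ]
 [ 0.5489 -0.0876  0.052 ]]
```

View pics/wrist2.png

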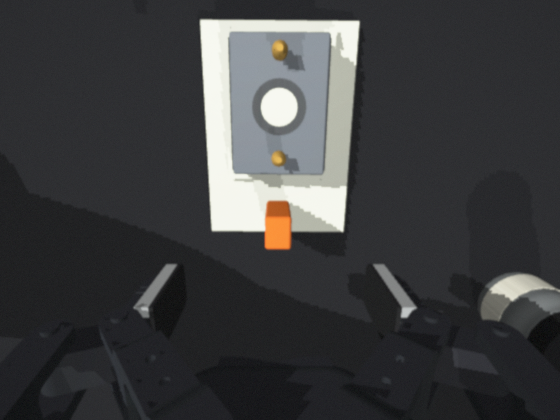

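The wrist view shows the orange grip at (278,226), centred between the pads (165 and 393), and the tray edges are square to the image. I'll descend and grip.

Call:
jog_arm(
  translation=[
    [0,0,1],
    [0,0,1],
    [0,0,1],
    [0,0,0.5],
    [0,0,0],
    [0,0,0],
    [0,0,0],
    [0,0,0],
    [0,0,0],
    [0,0,0],
  ],
  dr=[
    [0,0,0],
    [0,0,0],
    [0,0,0],
    [0,0,0],
    [0,0,0],
    [0,0,0],
    [0,0,0],
    [0,0,0],
    [0,0,0],
    [0,0,0],
  ],
  jaw=[1,1,1,1,0,0,0,0,0,0],
  squeeze=60,
)

```text
clock: 4.75
position: [0.558, -0.0751, 0.0173]
ee_rot: [0.67, 0.742, 0.001, 0.001]
ft_force: [-0.4, 0.5, 7.4]
grip_width: 0.201
grasp_force: 60.0
```

Call:
jog_arm(
  translation=[
    [0,0,0],
    [0,0,0],
    [0,0,0],
  ],
  dr=[
    [0,0,0],
    [0,0,0],
    [0,0,0],
  ],
  jaw=[0,0,0],
)

```text
clock: 5.05
position: [0.558, -0.0751, 0.0173]
ee_rot: [0.67, 0.742, 0.001, 0.001]
ft_force: [-0.4, 0.2, 6.6]
grip_width: 0.201
grasp_force: 60.0
```

```bash
python3 -c "
from h import *
plan(np.array([.5612,-.02,.0180]),1.0,step=.5)"
```

```text
T [[0.5, 0.08, -0.01], [0.5, 0.06, -0.0], [0.5, 0.05, -0.01], [0.5, 0.03, -0.0], [0.19, 0.02, -0.01]] 
D [[0.01, -0.0, 0.5], [0.01, -0.0, 0.5], [0.01, -0.0, 0.2], [-0.0, -0.0, -0.0], [-0.0, -0.0, -0.0]]
end [ 0.5612 -0.0201  0.0181]
```

Call:
jog_arm(
  translation=[
    [0.3,0.05,-0.06],
    [0.5,0.05,0],
    [0.5,0.05,0],
    [0.5,0.05,0],
    [0.4,0,0],
    [0,0,0],
    [0,0,0],
  ],
  dr=[
    [0,0,0.5],
    [0,0,0.5],
    [0,0,0.2],
    [0,0,0],
    [0,0,0],
    [0,0,0],
    [0,0,0],
  ],
  jaw=[0,0,0,0,0,0,0],
)

```text
clock: 5.75
position: [0.5595, -0.0195, 0.0176]
ee_rot: [0.7, 0.714, -0.0, -0.0]
ft_force: [0.3, 1.3, -4.2]
grip_width: 0.202
grasp_force: 58.5
```

```bash
python3 - <<'E'
from h import *
from workcell import optics
c=optics.camera("wrist"); np.savez("pics/wrist3.npz",**c); cv2.imwrite("pics/wrist3.png",c["color"][:,:,::-1])
plan(np.array([.5589,.1105,.018]),1.0,step=.5)
E
```

```text
T [[0.5, 0.01, -0.0], [0.5, 0.01, -0.0], [0.5, 0.01, -0.0], [0.5, 0.0, -0.0], [0.5, 0.01, -0.0], [0.5, 0.0, -0.0], [0.5, 0.01, -0.0], [0.5, 0.0, -0.0], [0.5, 0.01, -0.01], [0.5, 0.0, -0.0]] 
D [[-0.01, -0.0, 0.01], [0.0, -0.0, -0.0], [0.0, -0.0, -0.0], [0.0, -0.0, -0.0], [0.0, -0.0, -0.0], [0.0, -0.0, -0.0], [0.0, -0.0, -0.0], [0.0, -0.0, -0.0], [0.0, -0.0, -0.0], [0.0, -0.0, -0.0]]
T [[0.22, 0.0, -0.0]] 
D [[0.0, -0.0, -0.0]]
end [0.5588 0.1105 0.0179]
```

View pics/wrist3.png

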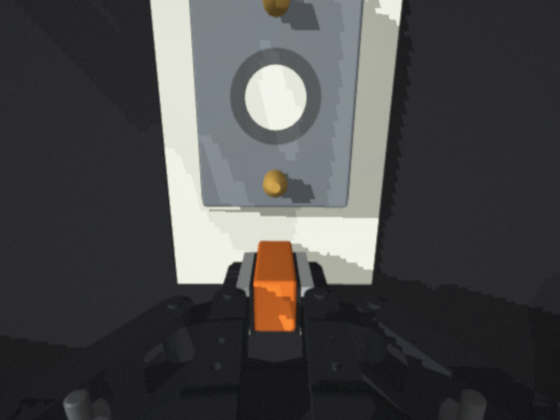

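The wrist view shows the tray gripped, with the orange block at (275,285) between the pads, and the tray square to the tool. I'll slide it in, going slowly near the end.

Call:
jog_arm(
  translation=[
    [0.5,0,0.03],
    [0.5,0,0],
    [0.5,0,0],
    [0.5,0,0],
    [0.5,0,0],
    [0.5,0,0],
    [0.5,0,0],
    [0.5,0,0],
    [0.5,0,0],
    [0,0,0],
  ],
  dr=[
    [0,0,0],
    [0,0,0],
    [0,0,0],
    [0,0,0],
    [0,0,0],
    [0,0,0],
    [0,0,0],
    [0,0,0],
    [0,0,0],
    [0,0,0],
  ],
  jaw=[0,0,0,0,0,0,0,0,0,0],
)

```text
clock: 6.8
position: [0.5583, 0.0958, 0.0173]
ee_rot: [0.7, 0.714, 0.001, -0.0]
ft_force: [2.8, 5.0, -0.5]
grip_width: 0.205
grasp_force: 59.3
```

```bash
python3 - <<'E'
from h import *
plan(np.array([.5589,.1105,.018]),1.0,step=.3)
E
```

```text
T [[0.3, 0.02, -0.01], [0.29, 0.01, -0.02]] 
D [[0.02, -0.03, 0.04], [0.0, 0.0, 0.0]]
end [0.5588 0.1106 0.0181]
```

Call:
jog_arm(
  translation=[
    [0,0,0],
    [0.2,0,0],
    [0.2,0,0],
    [0.1,0,0],
    [0.1,0,0],
    [0,0,0],
  ],
  dr=[
    [0,0,0],
    [0,0,0],
    [0,0,0],
    [0,0,0],
    [0,0,0],
    [0,0,0],
  ],
  jaw=[0,0,0,0,0,0],
)

```text
clock: 7.4
position: [0.5581, 0.1065, 0.0173]
ee_rot: [0.701, 0.713, 0.0, 0.001]
ft_force: [2.8, -4.7, 1.3]
grip_width: 0.202
grasp_force: 59.4
```

Call:
jog_arm(
  translation=[
    [0.08,0,0],
    [0,0,0],
  ],
  dr=[
    [0,0,0],
    [0,0,0],
  ],
  jaw=[0,0],
)

```text
clock: 7.6
position: [0.5581, 0.1082, 0.0173]
ee_rot: [0.701, 0.713, -0.0, 0.001]
ft_force: [2.7, -5.1, 0.8]
grip_width: 0.203
grasp_force: 59.5
```

Call:
jog_arm(
  translation=[
    [0.08,0,0],
    [0,0,0],
  ],
  dr=[
    [0,0,0],
    [0,0,0],
  ],
  jaw=[0,0],
)

```text
clock: 7.8
position: [0.5581, 0.1097, 0.0173]
ee_rot: [0.702, 0.713, -0.0, 0.001]
ft_force: [3.5, -6.6, 0.4]
grip_width: 0.201
grasp_force: 59.4
```

Call:
jog_arm(
  translation=[
    [0.08,0,0],
    [0,0,0],
  ],
  dr=[
    [0,0,0],
    [0,0,0],
  ],
  jaw=[0,0],
)

```text
clock: 8.0
position: [0.5581, 0.1097, 0.0173]
ee_rot: [0.702, 0.712, -0.001, 0.002]
ft_force: [3.0, -12.7, 2.3]
grip_width: 0.202
grasp_force: 59.7
```

Call:
jog_arm(
  translation=[
    [0.08,0,0],
    [0,0,0],
  ],
  dr=[
    [0,0,0],
    [0,0,0],
  ],
  jaw=[0,0],
)

```text
clock: 8.2
position: [0.5583, 0.1098, 0.0174]
ee_rot: [0.702, 0.712, -0.002, 0.002]
ft_force: [3.7, -18.6, 4.2]
grip_width: 0.201
grasp_force: 60.0
```

Call:
jog_arm(
  translation=[
    [0.1,0,0],
    [0,0,0],
    [-0.2,0,0],
    [-0.14,0,0],
    [0,0,0],
  ],
  dr=[
    [0,0,0],
    [0,0,0],
    [0,0,0],
    [0,0,0],
    [0,0,0],
  ],
  jaw=[0,0,0,0,0],
)

```text
clock: 8.7
position: [0.558, 0.1095, 0.0173]
ee_rot: [0.701, 0.713, 0.0, 0.0]
ft_force: [4.6, -2.6, 0.8]
grip_width: 0.203
grasp_force: 59.5
```

```bash
python3 - <<'E'
from h import *
from workcell import optics,manip
for n in("top","side"):
    c=optics.camera(n); np.savez(f"pics/{n}4.npz",**c); cv2.imwrite(f"pics/{n}4.png",c["color"][:,:,::-1])
c=dict(np.load("pics/side4.npz"))
a=cv2.resize(c["color"][140:240,190:290],(600,600),interpolation=cv2.INTER_CUBIC)
cv2.imwrite("pics/c4.png",a[:,:,::-1])
o=manip.get_obs();print(o["clock"],o["position"],o["ft_force"],o["ee_rot"])
E
```

```text
8.8 [0.558  0.1095 0.0173] [ 4.476  -2.5983  0.5546] [0.701  0.7132 0.0004 0.0004]
```

View pics/c4.png

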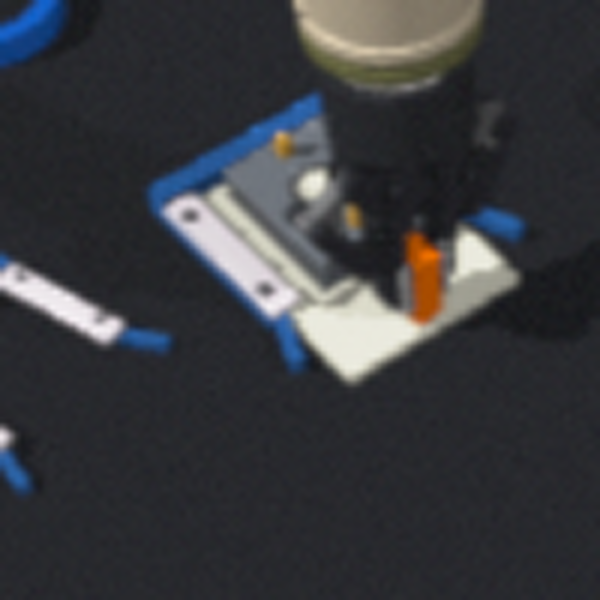

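The crop shows the tray up against the blue back stop between the rails, with the orange grip outside the mouth and dowels at (283,143) and (352,216). I'll release, rise, and measure the dowels from above.

Call:
jog_arm(
  translation=[
    [0,0,0],
    [0,0,0],
    [0,0,0],
    [0,0,0],
    [0,0,-1],
    [0,0,-1],
    [0,0,-1],
    [0,0,-1],
    [0,0,-1],
    [0,0,-1],
  ],
  dr=[
    [0,0,0],
    [0,0,0],
    [0,0,0],
    [0,0,0],
    [0,0,0],
    [0,0,0],
    [0,0,0],
    [0,0,0],
    [0,0,0],
    [0,0,0],
  ],
  jaw=[1,1,1,1,1,1,1,1,1,1],
)

```text
clock: 9.8
position: [0.5572, 0.1096, 0.168]
ee_rot: [0.701, 0.713, -0.0, -0.0]
ft_force: [0.6, 0.3, -0.1]
grip_width: 1.002
grasp_force: 0.0
```

Call:
jog_arm(
  translation=[
    [0,0,0],
    [0,0,0],
    [0,0,0],
  ],
  dr=[
    [0,0,0],
    [0,0,0],
    [0,0,0],
  ],
  jaw=[1,1,1],
)

```text
clock: 10.1
position: [0.5568, 0.1096, 0.166]
ee_rot: [0.701, 0.713, -0.001, -0.0]
ft_force: [-0.1, -0.4, -0.9]
grip_width: 1.0
grasp_force: 0.0
```

```bash
python3 - <<'E'
from h import *
from workcell import optics,manip
c=optics.camera("wrist"); np.savez("pics/wrist5.npz",**c); cv2.imwrite("pics/wrist5.png",c["color"][:,:,::-1])
o=manip.get_obs();print(o["clock"],o["position"],o["ft_force"],o["ee_rot"],-c["R"].T@c["t"])
E
```

```text
10.15 [0.5568 0.1095 0.1659] [0.1412 0.5694 0.4886] [ 0.7008  0.7133 -0.0008 -0.0004] [0.5547 0.183  0.3085]
```

View pics/wrist5.png

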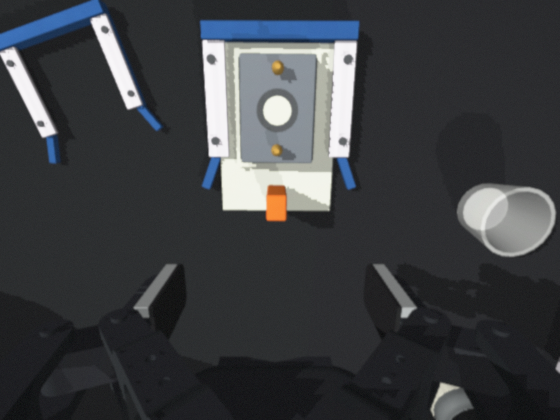

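The wrist view shows the tray home: dowels at (278,67) and (276,150), block top spanning u 240–316 and v 54–162, lips symmetric, and the orange grip at (277,203).

```bash
python3 - <<'E'
from h import *
c=dict(np.load("pics/wrist5.npz"))
def show(name,lo,hi,box,z,amin=20):
    for a,m,b in blobs(c,lo,hi,box,amin=amin)[:2]:
        P=ray(c,b,z)[:,:2]; e=[np.linalg.norm(P[1]-P[0]),np.linalg.norm(P[2]-P[1])]
        L=P[1]-P[0] if e[0]>e[1] else P[2]-P[1]
        print(name,round(a),m,"cen",ray(c,m,z)[0,:2],"rc",P.mean(0),"size",np.array(e),"dir",np.degrees(np.arctan2(L[1],L[0])).round(2)%180, b.min(0),b.max(0))
hsv=cv2.cvtColor(c["color"],cv2.COLOR_RGB2HSV)
print(hsv[[100,140,80,67,150,60,110],[250,300,300,278,276,228,245]])
show("dowelF",(8,110,60),(30,255,255),(262,55,295,82),.046,3)
show("dowelN",(8,110,60),(30,255,255),(262,138,295,165),.046,3)
show("block",(100,20,60),(125,90,160),(232,45,325,170),.032)
show("block_side",(100,20,60),(125,90,160),(232,45,325,170),.032)
show("orange",(5,150,100),(18,255,255),(260,175,295,230),.052)
show("lipL",(0,0,120),(180,70,255),(195,40,228,165),.014)
show("lipR",(0,0,150),(180,70,255),(331,40,365,165),.014)
# second views: dowel tips in top view
E
```

```text
[[105  23 155]
 [105  26 154]
 [106  25 156]
 [ 20 152 222]
 [ 20 152 223]
 [ 35  18 158]
 [106  22 154]]
dowelF 110 [277.3445  67.2175] cen [0.5557 0.223 ] rc [0.5558 0.223 ] size [0.0084 0.0094] dir 91.51 [272.125  60.625] [282.875  73.625]
dowelN 82 [276.2853 149.802 ] cen [0.5561 0.1589] rc [0.5561 0.159 ] size [0.0082 0.0088] dir 91.42 [271.375 144.375] [281.125 154.875]
block 7739 [276.9289 107.0215] cen [0.556  0.1938] rc [0.5561 0.191 ] size [0.0878 0.0626] dir 88.44 [238.2367  53.6792] [315.6906 162.0447]
block_side 7739 [276.9289 107.0215] cen [0.556  0.1938] rc [0.5561 0.191 ] size [0.0878 0.0626] dir 88.44 [238.2367  53.6792] [315.6906 162.0447]
orange 653 [276.0186 204.1019] cen [0.5568 0.1128] rc [0.5566 0.1133] size [0.0182 0.0319] dir 91.7 [265.125 185.625] [286.375 220.875]
lipL 2683 [216.1482  96.6587] cen [0.5008 0.2024] rc [0.499  0.1948] size [0.0223 0.1076] dir 88.5 [201.625  39.625] [227.375 164.375]
lipR 2481 [341.7088  95.7412] cen [0.6146 0.2053] rc [0.6169 0.1965] size [0.022  0.1068] dir 95.48 [330.625  40.875] [356.125 164.375]
```

```bash
python3 -c "
from h import *
plan(np.array([.526,-.389,.166]),7)"
```

```text
T [[-1.0, -0.08, 0.0], [-1.0, -0.15, 0.0], [-1.0, -0.19, -0.0], [-1.0, -0.19, -0.0], [-1.0, -0.19, -0.0], [-1.0, -0.19, -0.0], [-1.0, -0.19, -0.0], [-1.0, -0.18, -0.0], [-1.0, -0.19, -0.0], [-1.0, -0.18, -0.0]] 
D [[-0.02, 0.0, -1.0], [-0.01, 0.01, -0.5], [0.0, -0.0, 0.0], [0.0, -0.0, 0.0], [0.0, -0.0, 0.0], [0.0, -0.0, 0.0], [0.0, -0.0, 0.0], [0.0, -0.0, 0.0], [0.0, -0.0, 0.0], [0.0, -0.0, 0.0]]
T [[-1.0, -0.19, -0.0], [-1.0, -0.18, -0.0], [-1.0, -0.19, -0.0], [-1.0, -0.18, -0.0], [-1.0, -0.19, -0.0], [-1.0, -0.18, -0.0], [-1.0, -0.19, -0.0], [-1.0, -0.18, -0.0], [-1.0, -0.19, -0.0], [-0.66, -0.12, -0.01]] 
D [[0.0, -0.0, 0.0], [0.0, -0.0, 0.0], [0.0, -0.0, 0.0], [0.0, -0.0, 0.0], [0.0, -0.0, 0.0], [0.0, -0.0, 0.0], [0.0, -0.0, 0.0], [0.0, -0.0, 0.0], [0.0, -0.0, 0.0], [0.0, -0.0, 0.0]]
end [ 0.526  -0.389   0.1661]
```

Call:
jog_arm(
  translation=[
    [-1,-0.1,0],
    [-1,-0.15,0],
    [-1,-0.2,0],
    [-1,-0.2,0],
    [-1,-0.2,0],
    [-1,-0.2,0],
    [-1,-0.2,0],
    [-1,-0.15,0],
    [-1,-0.2,0],
    [-1,-0.2,0],
  ],
  dr=[
    [0,0,-1],
    [0,0,-0.5],
    [0,0,0],
    [0,0,0],
    [0,0,0],
    [0,0,0],
    [0,0,0],
    [0,0,0],
    [0,0,0],
    [0,0,0],
  ],
  jaw=[1,1,1,1,1,1,1,1,1,1],
)

```text
clock: 11.15
position: [0.5392, -0.1448, 0.1661]
ee_rot: [0.663, 0.749, -0.0, -0.001]
ft_force: [1.1, 0.4, -0.8]
grip_width: 1.0
grasp_force: 0.0
```

Call:
jog_arm(
  translation=[
    [-1,-0.2,0],
    [-1,-0.15,0],
    [-1,-0.2,0],
    [-1,-0.2,0],
    [-1,-0.2,0],
    [-1,-0.15,0],
    [-1,-0.2,0],
    [-1,-0.2,0],
    [-1,-0.2,0],
    [-0.7,-0.1,0],
  ],
  dr=[
    [0,0,0],
    [0,0,0],
    [0,0,0],
    [0,0,0],
    [0,0,0],
    [0,0,0],
    [0,0,0],
    [0,0,0],
    [0,0,0],
    [0,0,0],
  ],
  jaw=[1,1,1,1,1,1,1,1,1,1],
)

```text
clock: 12.15
position: [0.5235, -0.3918, 0.1658]
ee_rot: [0.663, 0.748, -0.001, -0.001]
ft_force: [1.1, 0.3, 0.1]
grip_width: 0.999
grasp_force: 0.0
```

Call:
jog_arm(
  translation=[
    [0,0,0],
    [0,0,0],
    [0,0,0],
  ],
  dr=[
    [0,0,0],
    [0,0,0],
    [0,0,0],
  ],
  jaw=[1,1,1],
)

```text
clock: 12.45
position: [0.5251, -0.3888, 0.1664]
ee_rot: [0.662, 0.749, 0.0, -0.001]
ft_force: [0.3, -0.9, -0.7]
grip_width: 1.001
grasp_force: 0.0
```

```bash
python3 - <<'E'
from h import *
from workcell import optics,manip
c=optics.camera("wrist"); np.savez("pics/wrist6.npz",**c); cv2.imwrite("pics/wrist6.png",c["color"][:,:,::-1])
o=manip.get_obs();print(o["clock"],o["position"],o["ft_force"],o["ee_rot"],-c["R"].T@c["t"])
E
```

```text
12.5 [ 0.5252 -0.3888  0.1667] [-0.1381  0.3119 -0.1914] [ 0.662   0.7495  0.0003 -0.0004] [ 0.515  -0.3162  0.309 ]
```

View pics/wrist6.png

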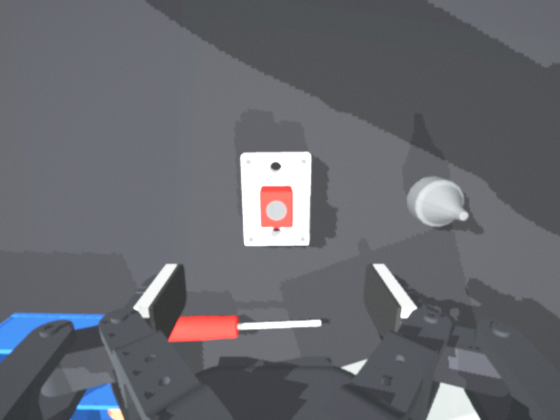

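The wrist view shows the upper half square to the tool: plate u 241–311, v 152–246, red block at (276,207), far hole at (275,166). The driver lies behind at v ≈ 325 and the nozzle is at (438,205).

```bash
python3 - <<'E'
from h import *
c=dict(np.load("pics/wrist6.npz"))
def show(name,lo,hi,box,z,amin=20):
    for a,m,b in blobs(c,lo,hi,box,amin=amin)[:2]:
        P=ray(c,b,z)[:,:2]; e=[np.linalg.norm(P[1]-P[0]),np.linalg.norm(P[2]-P[1])]
        L=P[1]-P[0] if e[0]>e[1] else P[2]-P[1]
        print(name,round(a),m,"cen",ray(c,m,z)[0,:2],"rc",P.mean(0),"size",np.array(e),"dir",np.degrees(np.arctan2(L[1],L[0])).round(2)%180,b.min(0),b.max(0),"far/near",ray(c,[m[0],b[:,1].min()],z)[0],ray(c,[m[0],b[:,1].max()],z)[0])
show("plate",(0,0,170),(180,60,255),(225,135,330,260),.022)
show("red",(0,150,100),(6,255,255),(225,135,330,260),.052)
show("hole",(0,0,0),(180,255,110),(262,155,288,180),.022,5)
# driver / tape things: height clearance along y
print("driver",ray(c,[[175,328],[320,323]],.012))
o=manip=None
E
```

```text
plate 6450 [275.6591 197.7751] cen [ 0.5248 -0.3872] rc [ 0.5252 -0.3901] size [0.0667 0.0949] dir 99.66 [239.3032 150.8439] [311.9755 246.0847] far/near [ 0.5192 -0.3427  0.022 ] [ 0.5311 -0.4375  0.022 ]
red 152 [276.025  189.2683] cen [ 0.5232 -0.3723] rc [ 0.5233 -0.3723] size [0.0065 0.0257] dir 3.64 [261.0067 184.7639] [291.2536 193.8863] far/near [ 0.5227 -0.3684  0.052 ] [ 0.5237 -0.3763  0.052 ]
hole 41 [275.279  165.7973] cen [ 0.5206 -0.3565] rc [ 0.5207 -0.3565] size [0.008  0.0059] dir 7.12 [271.125 162.625] [279.625 168.875] far/near [ 0.5202 -0.3536  0.022 ] [ 0.5209 -0.3594  0.022 ]
driver [[ 0.4295 -0.5572  0.012 ]
 [ 0.5939 -0.5298  0.012 ]]
```

```bash
python3 - <<'E'
from h import *
c=dict(np.load("pics/wrist6.npz"))
hsv=cv2.cvtColor(c["color"],cv2.COLOR_RGB2HSV); print(hsv[[195,220,189,210],[268,285,276,276]])
m=cv2.inRange(hsv[175:240,250:305],(0,120,120),(12,255,255))|cv2.inRange(hsv[175:240,250:305],(165,120,120),(180,255,255))
ys,xs=np.nonzero(m); print(xs.min()+250,xs.max()+250,ys.min()+175,ys.max()+175)
print("red far edge bottom/near edge top",ray(c,[276,ys.min()+175-.5],.022),ray(c,[276,ys.max()+175.5],.052))
for a,p,b in blobs(c,(0,0,60),(180,90,235),(264,198,289,222),amin=40)[:1]: print("disc",a,p,ray(c,p,.052))
plan(np.array([.5255,-.3905,.06]),7.2)
E
```

```text
[[  3 140 255]
 [  3 142 255]
 [  2 177 255]
 [102   6 227]]
261 291 186 228
red far edge bottom/near edge top [[ 0.5236 -0.3752  0.022 ]] [[ 0.5276 -0.4079  0.052 ]]
disc 224.8125 [275.9787 210.0495] [[ 0.5255 -0.3908  0.052 ]]
T [[-0.02, 0.0, 1.0], [-0.02, 0.0, 1.0], [-0.01, 0.0, 1.0], [-0.02, 0.0, 1.0], [-0.0, 0.0, 0.27]] 
D [[-0.0, -0.01, -0.03], [-0.0, -0.0, 0.0], [-0.0, -0.0, 0.0], [-0.0, -0.0, 0.0], [-0.0, -0.0, 0.0]]
end [ 0.5254 -0.3905  0.0599]
```

Call:
jog_arm(
  translation=[
    [-0.08,0,1],
    [0,0,1],
    [0,0,1],
    [0,0,1],
    [0,0,1],
    [0,0,0.6],
    [0,0,0],
    [0,0,0],
    [0,0,0],
    [0,0,0],
  ],
  dr=[
    [0,0,0],
    [0,0,0],
    [0,0,0],
    [0,0,0],
    [0,0,0],
    [0,0,0],
    [0,0,0],
    [0,0,0],
    [0,0,0],
    [0,0,0],
  ],
  jaw=[1,1,1,1,1,1,1,0,0,0],
  squeeze=100,
)

```text
clock: 13.5
position: [0.5256, -0.3925, 0.0283]
ee_rot: [0.663, 0.749, 0.0, 0.001]
ft_force: [-0.3, 0.3, -0.3]
grip_width: 0.515
grasp_force: 0.0
```

Call:
jog_arm(
  translation=[
    [0,0,0],
    [0,0,0],
    [0,0,0],
    [0,0,0],
  ],
  dr=[
    [0,0,0],
    [0,0,0],
    [0,0,0],
    [0,0,0],
  ],
  jaw=[0,0,0,0],
)

```text
clock: 13.9
position: [0.5256, -0.3926, 0.0283]
ee_rot: [0.663, 0.749, 0.0, 0.001]
ft_force: [-0.8, 1.3, 7.2]
grip_width: 0.33
grasp_force: 100.1
```

Call:
jog_arm(
  translation=[
    [0,0,-0.4],
    [0,0,-1],
    [0,0,-1],
    [0,0,-1],
    [0,0,-1],
    [0,0,-1],
    [0,0,0],
    [0,0,0],
  ],
  dr=[
    [0,0,0],
    [0,0,0],
    [0,0,0],
    [0,0,0],
    [0,0,0],
    [0,0,0],
    [0,0,0],
    [0,0,0],
  ],
  jaw=[0,0,0,0,0,0,0,0],
)

```text
clock: 14.7
position: [0.5249, -0.392, 0.162]
ee_rot: [0.663, 0.749, 0.0, 0.0]
ft_force: [0.1, 0.4, -3.5]
grip_width: 0.331
grasp_force: 99.0
```

```bash
python3 - <<'E'
from h import *
from workcell import optics,manip
c=optics.camera("wrist"); np.savez("pics/wrist7.npz",**c); cv2.imwrite("pics/wrist7.png",c["color"][:,:,::-1])
o=manip.get_obs();print(o["clock"],o["position"],o["ft_force"],o["ee_rot"],-c["R"].T@c["t"])
plan(np.array([.556,.1893,.165]),.5)
E
```

```text
14.75 [ 0.5245 -0.3917  0.1611] [-0.2195  0.2523 -3.1728] [ 0.6626  0.749   0.     -0.0007] [ 0.5148 -0.3192  0.3045]
T [[1.0, 0.18, -0.01], [1.0, 0.11, -0.01], [1.0, 0.06, -0.01], [1.0, 0.06, -0.01], [1.0, 0.06, -0.01], [1.0, 0.06, -0.01], [1.0, 0.06, -0.01], [1.0, 0.06, -0.0], [1.0, 0.06, -0.01], [1.0, 0.06, -0.0]] 
D [[-0.01, -0.01, 1.0], [-0.0, -0.0, 0.63], [-0.0, -0.0, -0.0], [-0.0, -0.0, -0.0], [-0.0, -0.0, -0.0], [-0.0, -0.0, -0.0], [-0.0, -0.0, -0.0], [-0.0, -0.0, -0.0], [-0.0, -0.0, -0.0], [-0.0, -0.0, -0.0]]
T [[1.0, 0.06, -0.01], [1.0, 0.06, -0.0], [1.0, 0.06, -0.01], [1.0, 0.06, -0.0], [1.0, 0.07, -0.01], [1.0, 0.06, -0.0], [1.0, 0.07, -0.01], [1.0, 0.06, -0.0], [1.0, 0.07, -0.01], [1.0, 0.06, -0.0]] 
D [[-0.0, -0.0, -0.0], [-0.0, -0.0, -0.0], [-0.0, -0.0, -0.0], [-0.0, -0.0, -0.0], [-0.0, -0.0, -0.0], [-0.0, -0.0, -0.0], [-0.0, -0.0, -0.0], [-0.0, -0.0, -0.0], [-0.0, -0.0, -0.0], [-0.0, -0.0, -0.0]]
T [[1.0, 0.07, -0.01], [1.0, 0.06, -0.0], [1.0, 0.07, -0.01], [0.21, 0.01, 0.0]] 
D [[-0.0, -0.0, -0.0], [-0.0, -0.0, -0.0], [-0.0, -0.0, -0.0], [-0.0, -0.0, -0.0]]
end [0.556  0.1893 0.165 ]
```

View pics/wrist7.png

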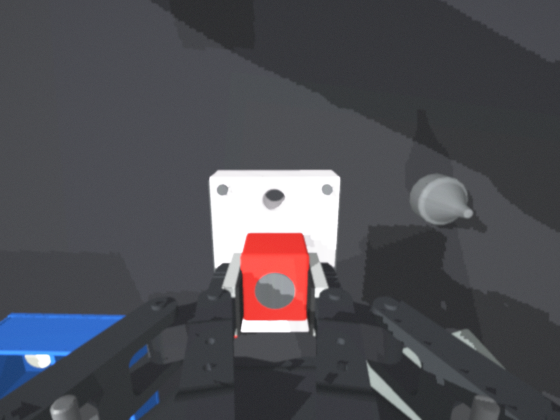

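The wrist view shows the upper half square in the fingers: disc at (274,290), hole at (274,198), plate far edge at v ≈ 172. I'll check the in-hand offset and carry it across.

```bash
python3 - <<'E'
from h import *
c=dict(np.load("pics/wrist7.npz")); T=np.array([.5245,-.3917,.1611]); Q=Rot.from_quat([.6626,.749,0,-.0007])
for n,box,z,lo,hi in(("disc",(250,268,300,314),.0237,(0,0,40),(180,100,200)),("hole",(258,184,292,214),-.0063,(0,0,0),(180,255,170))):
    for a,p,b in blobs(c,lo,hi,box,amin=40)[:1]:
        print(n,a,p,b.min(0),b.max(0),(Q.inv().apply(ray(c,p,T[2]+z)-T)*1e3))
print("red/plate edges, tool mm",Q.inv().apply(np.r_[ray(c,[[244,318],[306,318]],T[2]+.0237),ray(c,[[210,178],[339,178]],T[2]-.0063)]-T)*1e3)
E
```

```text
disc 1097.28125 [274.4696 290.3841] [254.875 272.625] [293.875 308.125] [[  0.5952  -0.7835 -23.6987]]
hole 194.4375 [273.8433 195.5146] [263.875 189.125] [283.875 201.875] [[36.7132 -1.096   6.3395]]
red/plate edges, tool mm [[-13.7686 -14.7661 -23.7008]
 [-13.7568  13.7054 -23.7272]
 [ 45.6434 -32.8451   6.3783]
 [ 45.6872  31.3128   6.3189]]
```

Call:
jog_arm(
  translation=[
    [1,0.2,0],
    [1,0.1,0],
    [1,0.05,0],
    [1,0.05,0],
    [1,0.05,0],
    [1,0.05,0],
    [1,0.1,0],
    [1,0.05,0],
    [1,0.05,0],
    [1,0.05,0],
  ],
  dr=[
    [0,0,1],
    [0,0,0.6],
    [0,0,0],
    [0,0,0],
    [0,0,0],
    [0,0,0],
    [0,0,0],
    [0,0,0],
    [0,0,0],
    [0,0,0],
  ],
  jaw=[0,0,0,0,0,0,0,0,0,0],
)

```text
clock: 15.75
position: [0.5363, -0.1402, 0.1607]
ee_rot: [0.703, 0.711, -0.001, -0.001]
ft_force: [0.3, -0.0, -1.2]
grip_width: 0.327
grasp_force: 99.1
```

Call:
jog_arm(
  translation=[
    [1,0.05,0],
    [1,0.05,0],
    [1,0.1,0],
    [1,0.05,0],
    [1,0.05,0],
    [1,0.1,0],
    [1,0.05,0],
    [1,0.1,0],
    [1,0.05,0],
    [0.5,0.05,0],
  ],
  dr=[
    [0,0,0],
    [0,0,0],
    [0,0,0],
    [0,0,0],
    [0,0,0],
    [0,0,0],
    [0,0,0],
    [0,0,0],
    [0,0,0],
    [0,0,0],
  ],
  jaw=[0,0,0,0,0,0,0,0,0,0],
)

```text
clock: 16.75
position: [0.55, 0.0986, 0.1606]
ee_rot: [0.702, 0.712, -0.001, -0.001]
ft_force: [-0.5, 0.5, -2.4]
grip_width: 0.333
grasp_force: 99.0
```

Call:
jog_arm(
  translation=[
    [0,0,0],
    [0,0,0],
    [0,0,0],
  ],
  dr=[
    [0,0,0],
    [0,0,0],
    [0,0,0],
  ],
  jaw=[0,0,0],
)

```text
clock: 17.05
position: [0.5509, 0.0943, 0.1619]
ee_rot: [0.704, 0.71, -0.0, 0.0]
ft_force: [-0.0, 0.2, -1.8]
grip_width: 0.329
grasp_force: 99.0
```

```bash
python3 - <<'E'
from h import *
from workcell import optics,manip
c=optics.camera("wrist"); np.savez("pics/wrist8.npz",**c); cv2.imwrite("pics/wrist8.png",c["color"][:,:,::-1])
print(-c["R"].T@c["t"], "expected dowel px",proj(c,[[.5557,.2239,.04],[.5561,.1583,.04]]))
for a,p,b in blobs(c,(12,110,60),(28,255,255),(200,0,350,230),amin=20)[:4]: print(a,p,b.min(0),b.max(0),ray(c,p,.04)[0])
for d in((0,100),): plan(np.array([.5567,.1899,.12]),.5)
E
```

```text
[0.5493 0.1678 0.3043] expected dowel px [[283.6184  44.8825]
 [282.7154 131.9296]]
130.625 [283.5482  45.0948] [278.125  37.625] [289.375  52.375] [0.5556 0.2238 0.04  ]
84.34375 [282.8372 132.0034] [275.5  124.75] [290.125 139.375] [0.5562 0.1582 0.04  ]
78.75 [277.082  194.8205] [272.875 189.625] [282.875 200.375] [0.552  0.1039 0.04  ]
T [[1.0, 0.07, 0.44], [1.0, 0.07, 0.44], [1.0, 0.07, 0.44], [0.81, 0.05, 0.36]] 
D [[-0.0, 0.0, -0.01], [-0.0, 0.0, 0.0], [-0.0, 0.0, 0.0], [-0.0, 0.0, 0.0]]
end [0.5567 0.1898 0.12  ]
```

Call:
jog_arm(
  translation=[
    [1,0.1,0.4],
    [1,0.05,0.4],
    [1,0.05,0.4],
    [0.8,0.05,0.5],
    [0,0,0.5],
    [0,0,0.5],
    [0,0,0],
    [0,0,0],
    [0,0,0],
  ],
  dr=[
    [0,0,0],
    [0,0,0],
    [0,0,0],
    [0,0,0],
    [0,0,0],
    [0,0,0],
    [0,0,0],
    [0,0,0],
    [0,0,0],
  ],
  jaw=[0,0,0,0,0,0,0,0,0],
)

```text
clock: 18.0
position: [0.5568, 0.1905, 0.0953]
ee_rot: [0.704, 0.71, 0.0, 0.0]
ft_force: [-0.4, -0.4, -1.9]
grip_width: 0.329
grasp_force: 99.0
```

```bash
python3 - <<'E'
from h import *
plan(np.array([.5567,.1899,.08]),.5)
E
```

```text
T [[-0.03, -0.01, 0.61]] 
D [[0.01, -0.01, 0.01]]
end [0.5566 0.1898 0.08  ]
```

Call:
jog_arm(
  translation=[
    [-0.03,0,0.3],
    [0,0,0.3],
    [0,0,0.2],
    [0,0,0],
    [0,0,0],
  ],
  dr=[
    [0,0,0],
    [0,0,0],
    [0,0,0],
    [0,0,0],
    [0,0,0],
  ],
  jaw=[0,0,0,0,0],
)

```text
clock: 18.5
position: [0.5562, 0.1905, 0.0744]
ee_rot: [0.703, 0.711, -0.0, -0.0]
ft_force: [-0.1, -0.0, -1.7]
grip_width: 0.333
grasp_force: 99.0
```

Call:
jog_arm(
  translation=[
    [0,0,0.1],
    [0,0,0.1],
    [0,0,0],
    [0,0,0],
  ],
  dr=[
    [0,0,0],
    [0,0,0],
    [0,0,0],
    [0,0,0],
  ],
  jaw=[0,0,0,0],
)

```text
clock: 18.9
position: [0.5563, 0.1904, 0.0695]
ee_rot: [0.703, 0.711, 0.0, 0.0]
ft_force: [0.8, -0.7, -2.5]
grip_width: 0.331
grasp_force: 99.0
```

Call:
jog_arm(
  translation=[
    [0,0,0.1],
    [0,0,0.1],
    [0,0,0],
    [0,0,0],
  ],
  dr=[
    [0,0,0],
    [0,0,0],
    [0,0,0],
    [0,0,0],
  ],
  jaw=[0,0,0,0],
)

```text
clock: 19.3
position: [0.5562, 0.1904, 0.0644]
ee_rot: [0.703, 0.711, -0.0, -0.0]
ft_force: [1.5, -0.5, -3.6]
grip_width: 0.331
grasp_force: 99.0
```

Call:
jog_arm(
  translation=[
    [0,0,0.1],
    [0,0,0.08],
    [0,0,0],
    [0,0,0],
  ],
  dr=[
    [0,0,0],
    [0,0,0],
    [0,0,0],
    [0,0,0],
  ],
  jaw=[0,0,0,0],
)

```text
clock: 19.7
position: [0.5563, 0.1905, 0.0603]
ee_rot: [0.703, 0.711, 0.0, -0.0]
ft_force: [-1.2, -0.4, 4.1]
grip_width: 0.328
grasp_force: 99.4
```

Call:
jog_arm(
  translation=[
    [0,0,0.06],
    [0,0,0],
    [0,0,0],
    [0,0,0],
  ],
  dr=[
    [0,0,0],
    [0,0,0],
    [0,0,0],
    [0,0,0],
  ],
  jaw=[0,0,0,0],
)

```text
clock: 20.1
position: [0.5563, 0.1906, 0.0602]
ee_rot: [0.703, 0.711, 0.0, -0.0]
ft_force: [-8.5, -2.9, 19.7]
grip_width: 0.332
grasp_force: 101.9
```

Call:
jog_arm(
  translation=[
    [0,-0.03,-0.015],
    [0,0,0],
    [0,0,0],
    [0,0,0],
  ],
  dr=[
    [0,0,0],
    [0,0,0],
    [0,0,0],
    [0,0,0],
  ],
  jaw=[0,0,0,0],
)

```text
clock: 20.5
position: [0.5563, 0.1905, 0.0602]
ee_rot: [0.703, 0.711, 0.001, 0.0]
ft_force: [-2.6, -2.6, 11.6]
grip_width: 0.333
grasp_force: 100.9
```

Call:
jog_arm(
  translation=[
    [0,0,0.012],
    [0,0,0],
    [0,0,0],
    [0,0,0],
    [0,0,0],
    [0,0,0],
  ],
  dr=[
    [0,0,0],
    [0,0,0],
    [0,0,0],
    [0,0,0],
    [0,0,0],
    [0,0,0],
  ],
  jaw=[0,0,0,0,0,0],
)

```text
clock: 21.1
position: [0.5563, 0.1906, 0.0602]
ee_rot: [0.703, 0.711, 0.001, 0.0]
ft_force: [-4.2, -2.3, 15.6]
grip_width: 0.332
grasp_force: 101.4
```

Call:
jog_arm(
  translation=[
    [0,0,0],
    [0,0,0],
    [0,0,0],
    [0,0,0],
    [0,0,0],
    [0,0,0],
    [0,0,0],
    [0,0,0],
    [0,0,0],
    [0,0,0],
  ],
  dr=[
    [0,0,0],
    [0,0,0],
    [0,0,0],
    [0,0,0],
    [0,0,0],
    [0,0,0],
    [0,0,0],
    [0,0,0],
    [0,0,0],
    [0,0,0],
  ],
  jaw=[0,0,0,0,0,0,0,0,0,0],
)

```text
clock: 22.1
position: [0.5563, 0.1906, 0.0602]
ee_rot: [0.703, 0.711, 0.001, 0.0]
ft_force: [-4.5, -2.1, 16.0]
grip_width: 0.331
grasp_force: 101.4
```

```bash
python3 - <<'E'
from h import *
from workcell import optics,manip
c=optics.camera("side"); s=c["color"]; t=optics.camera("wrist")["color"]
o=manip.get_obs();print(o["clock"],o["position"],o["ft_force"],o["torque"],o["ee_rot"])
a=cv2.resize(s[135:235,195:295],(400,400),interpolation=cv2.INTER_CUBIC); b=cv2.resize(t,(400,300))
b=np.vstack([b,np.zeros((100,400,3),np.uint8)])
cv2.imwrite("pics/fin.png",np.hstack([a,b])[:,:,::-1])
E
```

```text
22.2 [0.5563 0.1906 0.0602] [-3.9765 -2.3453 15.7358] [-0.6105  0.9624  0.0711] [0.7035 0.7107 0.0009 0.0001]
```

View pics/fin.png

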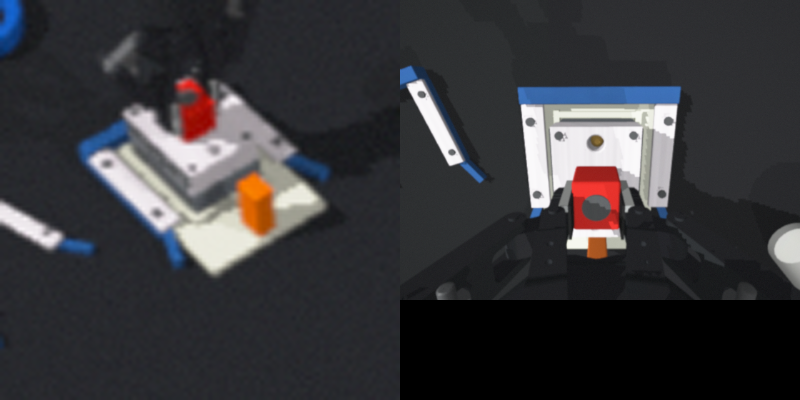

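The final view shows the halves closed flush with a brass dowel showing in the far hole at (596,142). The tray sits against the stop with no gap, and the push holds at about 15.7 N. I'll hand in.

```bash
python3 -c "
from workcell import manip
print(manip.hand_in())"
```

```text
the job is handed in; nothing more can be done
None
```

The job is handed in at about 22 s: the tray is home against the back stop, the upper half is closed flush on its dowels, and the fingers still hold it pressed at about 15.7 N; no verdict was returned.

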